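# Put three watch heads back on their own stands

### The arm

A 6-joint arm with a two-finger parallel gripper is mounted at the origin on the work surface. World frame = base frame: x ahead of the robot, y to its left, z up, the work surface at z = 0. Lengths are in m, angles in rad, forces in N, time in s.
With the tool pointing down it reaches from about 0.375 to 0.925 m from the base axis. Payload 5.7 kg.
Tool frame: the origin (TCP) lies midway between the tips of the shut fingers; the grasp point (between the pads) lies 19 mm behind it; z points along the fingers, y is the line along which they close (so a half turn about z gives the same grasp; the last joint's range is limited). The gripper opens to 88 mm and grips with 3 to 60 N. Pads are 20 mm wide; open, the fingers measure 115 mm over their backs; the gripper's body (75 mm by 178 mm) begins 61 mm behind the grasp point.
Start: joints at [1.216, 0.359, 1.51, -0, 1.272, -0.115], TCP at [0.142, 0.583, 0.223] pointing down, gripper open.
Joint ranges: [-2.97, 2.97], [-1.01, 2.36], [0.21, 2.38], [-0.96, 4.11], [0.2, 2.71], [-2.98, 2.98]. Speed limits (rad/s): [2.39, 2.39, 3.14, 3.14, 3.14, 3.14].

### API

Orientations are given as a unit quaternion [x, y, z, w].
In Python, from bench import move_ptp, servo_line, goto_joints, move_gripper, sleep, inverse_kinematics, capture, PlanningError, close_job, spot_in, silhouettes, current_clock, current_joint_pos, current_qvel, current_joint_torque, current_position, current_orientation, current_force, current_torque, current_finger_gap, current_grip_force gives the robot as it stands. Calls block until the motion is done:
- move_ptp(position, orientation): joint-space move of the TCP to a pose.
- servo_line(position, orientation=None, rate=0.15, contact_N=None): straight line of the TCP; orientation=None keeps the orientation; rate is the mean speed in m/s. With contact_N (N) it stops when the force on the tool has changed by that much, and returns True; else False.
- goto_joints(angles): joint-space move.
- move_gripper(opening): finger opening in m; the grip force is fixed at half the most; returns when the fingers have stopped.
- sleep(seconds).
- inverse_kinematics(position, orientation): joint angles nearest the present ones, or None.
- capture(name): name is "scene" or "top" or "wrist"; returns a dict with "image" (420x560x3 uint8, blue, green, red), "range_z" (420x560 float32, m along the optical axis (not along the pixel's ray), 0 where there is no reading), "intrinsics" (3x3 intrinsics, pixels), "R" (3x3) and "t" (3): a world point X has camera coordinates R X + t. Camera axes: x right, y down, z forward; pixel columns grow to the right and rows downward; lengths in m; the calibration is good to about 2 mm. A picture is of the moment at which its call begins.
A pose or a line that the arm cannot do raises PlanningError and nothing moves.
- close_job(): hands the job in; it is judged then, once.
Trained networks look in the newest picture that a camera, given by its name, has taken for a name from the list of things; names that differ only in an ending like _2 or _b are one class to them, and where a whole thing is asked for, a point or a joint stands for the part that bears it (a point fixed in the world has none). Each returns a list of dicts, best first, with "conf" (0 to 1); they miss things now and then, are a little off and sometimes report something else, mostly with a low value. They report only what shows in the picture. A call takes as long as a camera call. They do not tell look-alikes from the thing itself.
- spot_in(camera, query): "xy" ([column, row] in pixels, amid what is visible of it).
- silhouettes(camera, query): "region" (420x560 bool, what is visible of it) and "xy" ([column, row] in pixels, amid what is visible of it).
Readings, each from a call of its own:
- current_clock(): time.
- current_joint_pos(): joint angles.
- current_qvel(): joint speeds.
- current_joint_torque(): joint torques, N m.
- current_position(): TCP position.
- current_orientation(): TCP orientation.
- current_force(): force on the tool from outside, world axes, zero at the start.
- current_torque(): the same for the moment, N m.
- current_finger_gap(): finger opening in m.
- current_grip_force(): force on a finger pad.
Only numpy, scipy, OpenCV 4.12 (cv2) and the standard library are available. Lean on these libraries where they do the work, as an engineer would, in place of code of your own. Each camera call takes 0.05 s, during which the arm holds its last target. There are 200 camera calls.

### The job

The three watch heads are each on the wrong acrylic stand: move them so that the large watch lies centred on the large stand, the medium watch on the medium stand and the small watch on the small stand, dial up and let go. Park a watch flat in the empty white tray to free a stand. Set every watch down gently without dropping or tipping it over, never lay one on the bare desk, and do not shift the bench block, the tweezer rest or the loupe.

Things in the scene. Friction and masses are not known exactly. Their poses are not given: they have to be found in the camera images.
- watch_large: large steel watch head (no strap), black dial with white hands up, case 46 mm across, 15 mm thick, 110 g. End blocks at 12 and 6 o'clock, 22 mm wide, 12 mm high, have flat parallel end faces 54 mm apart: pinch across these. Origin: centre of underside; +z out of the dial, +x to 12 o'clock (blocks lie along x); crown sticks out 3 mm at -y. Starts about centred on another size's stand
- watch_medium: medium steel watch head (no strap), black dial with white hands up, case 38 mm across, 14 mm thick, 80 g. End blocks at 12 and 6 o'clock, 19 mm wide, 11 mm high, have flat parallel end faces 45 mm apart: pinch across these. Origin: centre of underside; +z out of the dial, +x to 12 o'clock (blocks lie along x); crown sticks out 3 mm at -y. Starts about centred on another size's stand
- watch_small: small steel watch head (no strap), black dial with white hands up, case 30 mm across, 12 mm thick, 50 g. End blocks at 12 and 6 o'clock, 16 mm wide, 9 mm high, have flat parallel end faces 36 mm apart: pinch across these. Origin: centre of underside; +z out of the dial, +x to 12 o'clock (blocks lie along x); crown sticks out 3 mm at -y. Starts about centred on another size's stand
- stand_large: the large clear acrylic watch stand, fixed to the desk: a flat round plate 80 mm in diameter with a flat top 60 mm above the desk, on a thin column and a round foot. Origin: on the desk, on the column's axis; +z up
- stand_medium: the medium clear acrylic watch stand, fixed to the desk: a flat round plate 65 mm in diameter with a flat top 48 mm above the desk, on a thin column and a round foot. Origin: on the desk, on the column's axis; +z up
- stand_small: the small clear acrylic watch stand, fixed to the desk: a flat round plate 52 mm in diameter with a flat top 36 mm above the desk, on a thin column and a round foot. Origin: on the desk, on the column's axis; +z up
- tray: empty white plastic tray, fixed, 150 mm (its x) by 200 mm (its y) outside, walls 4 mm thick; inner floor 8 mm above the desk, rim 18 mm above the desk. Origin: on the desk under the tray's centre; +z up
- bench_block: loose brushed steel bench block, 60 x 60 x 25 mm, with dimples on top; not to be moved. Origin: centre of the underside
- tweezer_rest: loose bamboo rest with steel tweezers lying on it, 105 mm long (x), 34 mm wide, 14 mm high; not to be moved. Origin: centre of the underside
- loupe: loose black eye loupe standing on the desk, 32 mm in diameter, 28 mm high; not to be moved. Origin: centre of the underside
Not all that is in view belongs to the job. Leave any blue or red look-alike of the watch_large alone.

How it is judged:
On the way:
1. a watch, whichever you like, lies flat and released in the tray (((x of watch_large in the frame of tray between -0.07 and 0.07 m and y of watch_large in the frame of tray between -0.095 and 0.095 m and z of watch_large in the frame of tray between 0.004 and 0.013 m and angle between watch_large's own z axis and vertical below 0.15 rad and linear speed of watch_large below 0.03 m/s and contact force between watch_large and the fingers below 0.05 N) or (x of watch_medium in the frame of tray between -0.07 and 0.07 m and y of watch_medium in the frame of tray between -0.095 and 0.095 m and z of watch_medium in the frame of tray between 0.004 and 0.013 m and angle between watch_medium's own z axis and vertical below 0.15 rad and linear speed of watch_medium below 0.03 m/s and contact force between watch_medium and the fingers below 0.05 N) or (x of watch_small in the frame of tray between -0.07 and 0.07 m and y of watch_small in the frame of tray between -0.095 and 0.095 m and z of watch_small in the frame of tray between 0.004 and 0.013 m and angle between watch_small's own z axis and vertical below 0.15 rad and linear speed of watch_small below 0.03 m/s and contact force between watch_small and the fingers below 0.05 N))), for 0.2 s.
At the end, for the whole second after the job is handed in: Each watch lies dial up (within 0.12 rad of level), at rest and released, on the plate of the stand of its own size, its centre within 12 mm of the stand's axis (horizontal distance between watch_large and stand_large below 0.012 m and z of watch_large in the frame of stand_large between 0.057 and 0.064 m and angle between each of watch_large, watch_medium, watch_small's own z axis and vertical below 0.12 rad and linear speed of each of watch_large, watch_medium, watch_small below 0.03 m/s and contact force between each of watch_large, watch_medium, watch_small and the fingers below 0.05 N and horizontal distance between watch_medium and stand_medium below 0.012 m and z of watch_medium in the frame of stand_medium between 0.045 and 0.052 m and horizontal distance between watch_small and stand_small below 0.012 m and z of watch_small in the frame of stand_small between 0.033 and 0.04 m); the robot touches nothing.
It fails at once if a watch is dropped (falls free by more than about 18 mm, reaching 0.6 m/s) ((contact force between watch_large and the fingers below 0.05 N and linear speed of watch_large above 0.6 m/s) or (contact force between watch_medium and the fingers below 0.05 N and linear speed of watch_medium above 0.6 m/s) or (contact force between watch_small and the fingers below 0.05 N and linear speed of watch_small above 0.6 m/s)).
It fails at once if a watch is tipped by more than 1 rad (angle between any of watch_large, watch_medium, watch_small's own z axis and vertical above 1 rad).
It fails at once if a watch lies on the bare desk (height (world z) of any of watch_large, watch_medium, watch_small below 0.004 m).
It fails at once if the bench block, tweezer rest or loupe is shifted by more than 20 mm (distance of any of bench_block, tweezer_rest, loupe from where it was at the start of the episode above 0.02 m).
It also fails if it takes over 109 s, if anything falls off the work surface, if the arm or the gripper's body presses on something with over 40 N, if the wrist force passes 120 N, or if a joint passes its speed limit or range.

## Working session

There is one attempt and no reset: what is moved stays moved. The work goes in short steps, each a Python script; the robot and the scene stay as the last script left them, time stands still between calls to the robot, and variables do not carry over. Pictures are saved under pics/ and viewed, at most 14 in all, crops included, and the job is handed in when it is done.

```bash
mkdir -p pics; ls; cat > h.py <<'E'
import numpy as np, cv2
from bench import *
def world(c, px, z=None, patch=None):
    """pixel -> world, on plane z if given, else by the range image"""
    K,R,t=c["intrinsics"],c["R"],c["t"]
    u,v=px; d=np.linalg.solve(K,[u,v,1.]); o=-R.T@t; w=R.T@d
    if z is None: s=c["range_z"][int(round(v)),int(round(u))]
    else: s=(z-o[2])/w[2]
    return o+s*w
def cloud(c):
    K,R,t=c["intrinsics"],c["R"],c["t"]
    v,u=np.mgrid[:420,:560]; d=np.stack([u,v,np.ones_like(u)],-1)@np.linalg.inv(K).T
    return (d*c["range_z"][...,None]-t)@R
E
python3 - <<'E'
from h import *
for n in ("scene","top"):
    c=capture(n); cv2.imwrite(f"pics/{n}0.png",c["image"]); P=cloud(c)
    for q in ("watch_large","watch_medium","watch_small","stand_large","stand_medium","stand_small","tray","bench_block","tweezer_rest","loupe"):
        for s in silhouettes(n,q)[:4]:
            m=s["region"]&(c["range_z"]>0)
            print(n,q,round(s["conf"],2),np.round(s["xy"]),m.sum(),np.round(np.median(P[m],0),3) if m.any() else None, np.round(np.percentile(P[m][:,2],[10,95]),3) if m.any() else '')
print(current_clock())
E
```

```text
pics
scene watch_large 0.92 [181. 272.] 614 [ 0.758 -0.096  0.015] [0.006 0.017]
scene watch_large 0.84 [272. 225.] 452 [ 0.581 -0.023  0.015] [0.006 0.017]
scene watch_large 0.74 [249. 243.] 582 [ 0.673 -0.01   0.063] [0.056 0.065]
scene watch_large 0.6 [264. 315.] 785 [0.751 0.069 0.015] [0.006 0.017]
scene watch_medium 0.86 [164. 200.] 360 [ 0.657 -0.22   0.048] [0.037 0.052]
scene watch_medium 0.15 [368. 291.] 1994 [0.647 0.202 0.06 ] [0.006 0.062]
scene watch_small 0.86 [371. 278.] 361 [0.639 0.198 0.071] [0.064 0.074]
scene watch_small 0.19 [252. 164.] 635 [ 0.448 -0.165  0.025] [0.008 0.027]
scene stand_large 0.62 [368. 295.] 1988 [0.647 0.203 0.06 ] [0.006 0.062]
scene stand_medium 0.63 [252. 260.] 699 [ 0.684 -0.     0.045] [0.005 0.05 ]
scene stand_small 0.78 [172. 211.] 300 [ 0.661 -0.215  0.009] [0.005 0.037]
scene tray 0.92 [401. 232.] 6521 [0.459 0.196 0.009] [0.007 0.018]
scene bench_block 0.55 [254. 161.] 691 [ 0.447 -0.168  0.024] [0.007 0.027]
scene tweezer_rest 0.61 [224. 227.] 552 [ 0.633 -0.106  0.011] [0.005 0.015]
scene loupe 0.74 [328. 260.] 297 [0.612 0.106 0
[... 408 characters left out ...]
6 [236. 211.] 240 [0.604 0.102 0.027] [0.025 0.03 ]
top watch_small 0.84 [180. 191.] 261 [0.632 0.194 0.07 ] [0.066 0.073]
top stand_large 0.58 [181. 202.] 1229 [0.629 0.195 0.059] [0.057 0.061]
top stand_medium 0.64 [286. 163.] 369 [ 0.67  -0.008  0.047] [0.044 0.049]
top stand_small 0.82 [402. 187.] 235 [ 0.639 -0.216  0.034] [0.004 0.037]
top tray 0.91 [193. 290.] 9296 [0.45  0.19  0.007] [0.005 0.017]
top bench_block 0.95 [392. 295.] 1177 [ 0.436 -0.174  0.024] [0.022 0.026]
top tweezer_rest 0.68 [185. 198.] 1312 [0.629 0.195 0.059] [0.056 0.061]
top tweezer_rest 0.62 [347. 197.] 685 [ 0.628 -0.111  0.01 ] [0.005 0.014]
top loupe 0.57 [236. 211.] 212 [0.604 0.102 0.027] [0.025 0.03 ]
1.1
```

```bash
python3 -c "
import cv2
a=cv2.imread('pics/top0.png');cv2.imwrite('pics/top0b.png',cv2.resize(a[90:350,120:467],(800,599),interpolation=cv2.INTER_CUBIC))"
```

```text
(no output)
```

View pics/top0b.png

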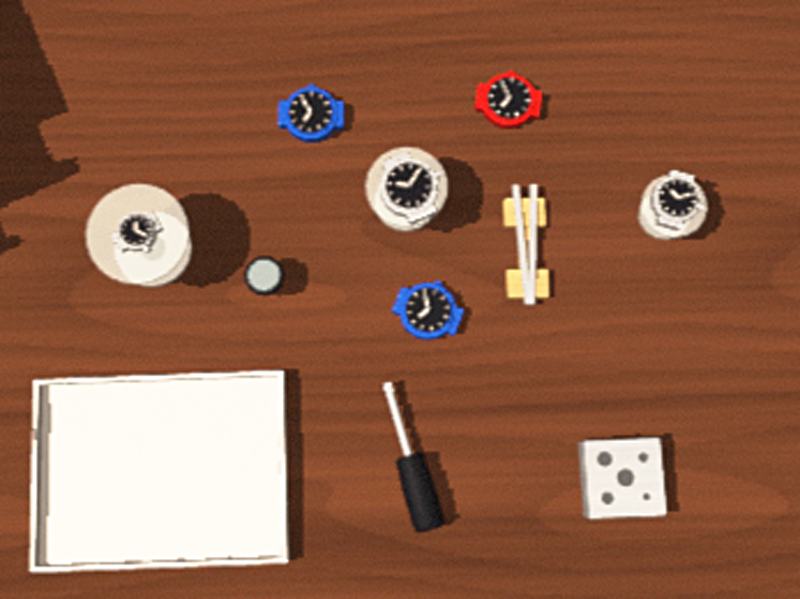

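```bash
cat >> h.py <<'E'
from scipy.optimize import minimize, least_squares
from scipy.spatial.transform import Rotation as Rot
DIM=dict(small=(.030,.036,.016,.012,.009),medium=(.038,.045,.019,.014,.011),large=(.046,.054,.022,.015,.012))
STH=dict(small=.036,medium=.048,large=.060); STR=dict(small=.026,medium=.0325,large=.040)
def quat(yaw):
    """tool down, tool y (closing line) along world direction yaw"""
    y=np.array([np.cos(yaw),np.sin(yaw),0]); z=np.array([0,0,-1.]); x=np.cross(y,z)
    return Rot.from_matrix(np.stack([x,y,z],1)).as_quat()
def near_yaw(yaw):
    """the half turn of yaw that needs the last joint nearest 0 is chosen by the caller's seed: nearest present yaw"""
    y=Rot.from_quat(current_orientation()).as_matrix()[:,1]; c=np.arctan2(y[1],y[0])
    return c+(yaw-c+np.pi/2)%np.pi-np.pi/2
def fit_watch(c,size,guess,zs):
    """watch pose (x,y,yaw mod pi), from points higher than zs+half block"""
    D,L,W,H,B=DIM[size]; P=cloud(c); ok=c["range_z"]>0
    near=ok&(np.hypot(P[...,0]-guess[0],P[...,1]-guess[1])<.05)
    dz=np.median(P[near&(abs(P[...,2]-zs)<.006)][:,2])-zs   # camera's height bias
    h=P[...,2]-zs-dz; p=P[near]; up=((h>B*.55)&(h<H+.012))[near].astype(float)
    def cost(q):
        d=p[:,:2]-q[:2]; co,si=np.cos(q[2]),np.sin(q[2]); a=d[:,0]*co+d[:,1]*si; b=-d[:,0]*si+d[:,1]*co
        s=np.minimum(np.hypot(a,b)-D/2, np.maximum(abs(a)-L/2,abs(b)-W/2))
        return ((1/(1+np.exp(np.clip(s/.0006,-30,30)))-up)**2).mean()
    g=np.median(p[up>0][:,:2],0); best=None
    for th in np.arange(0,np.pi,np.pi/6):
        r=minimize(cost,[*g,th],method="Nelder-Mead",options=dict(initial_simplex=np.array([*g,th])+np.array([[0,0,0],[.004,0,0],[0,.004,0],[0,0,.2]])))
        if best is None or r.fun<best.fun: best=r
    return best.x, best.fun, up.sum(), dz
def fit_stand(c,size,guess):
    """plate disc as the best circle of known radius round everything at or above its height"""
    P=cloud(c); h=P[...,2]-STH[size]; R=STR[size]
    near=(c["range_z"]>0)&(np.hypot(P[...,0]-guess[0],P[...,1]-guess[1])<R+.025)
    p=P[near]; up=(h[near]>-.008).astype(float)
    f=lambda q:((1/(1+np.exp(np.clip((np.hypot(*(p[:,:2]-q).T)-R)/.0006,-30,30)))-up)**2).mean()
    g=np.array(guess[:2],float)
    r=minimize(f,g,method="Nelder-Mead",options=dict(initial_simplex=g+np.array([[0,0],[.006,0],[0,.006]])))
    return r.x,r.fun,up.sum()
E
python3 - <<'E'
from h import *
for w,s,g in (("medium","small",(.646,-.22)),("large","medium",(.666,-.01)),("small","large",(.63,.195))):
    # camera likely offset; look from above
    move_ptp([g[0]-.02,g[1],.27],quat(near_yaw(0)+0))
    c=capture("wrist"); cv2.imwrite(f"pics/w_{w}.png",c["image"]); o=-c["R"].T@c["t"]
    np.savez(f"w_{w}.npz",**c)
    print(w,"cam-tcp",np.round(o-current_position(),3),"axis",np.round(c["R"][2],2),"j6",np.round(current_joint_pos()[5],2))
    for n,cc in (("wrist",c),("top",capture("top"))):
        try:
            print(n,[np.round(a,4) for a in fit_watch(cc,w,g,STH[s])]); print("  stand",[np.round(a,4) for a in fit_stand(cc,s,g)])
        except Exception as e: print(n,e)
print(current_clock())
c=[cv2.imread(f"pics/w_{w}.png")[::2,::2] for w in ("medium","large","small")]
cv2.imwrite("pics/w3.png",np.hstack(c)[:, :840])
E
python3 -c "
import cv2;a=cv2.imread('pics/w3.png');cv2.imwrite('pics/w3.png',cv2.resize(a,(798,200)))"
```

```text
medium cam-tcp [0.    0.077 0.161] axis [ 0.   -0.28 -0.96] j6 -0.44
wrist [array([ 0.6512, -0.2273, -0.6503]), np.float64(0.0072), np.float64(1092.0), np.float64(-0.0006)]
  stand [array([ 0.6612, -0.2022]), np.float64(0.252), np.float64(31773.0)]
top [array([ 0.6526, -0.2271,  2.7761]), np.float64(0.015), np.float64(397.0), np.float64(-0.001)]
  stand [array([ 0.6306, -0.1982]), np.float64(0.369), np.float64(5495.0)]
large cam-tcp [0.    0.077 0.161] axis [ 0.   -0.28 -0.96] j6 -0.12
wrist [array([ 0.6641, -0.0189,  0.8566]), np.float64(0.0084), np.float64(1689.0), np.float64(-0.0006)]
  stand [array([0.6739, 0.0059]), np.float64(0.1953), np.float64(34958.0)]
top [array([ 0.7005, -0.0567,  0.6   ]), np.float64(0.0023), np.float64(3.0), np.float64(-0.0013)]
  stand [array([ 0.6862, -0.012 ]), np.float64(0.8745), np.float64(7503.0)]
small cam-tcp [0.    0.077 0.161] axis [ 0.   -0.28 -0.96] j6 0.2
wrist [array([0.6357, 0.194 , 2.1397]), np.float64(0.0034), np.float64(786.0), np.float64(-0.0005)]
  stand [array([0.6322, 0.2088]), np.float64(0.2283), np.float64(42829.0)]
top [array([0.6339, 0.1969, 2.073 ]), np.float64(0.0032), np.float64(269.0), np.float64(-0.001)]
  stand [array([0.6054, 0.1894]), np.float64(0.3006), np.float64(9403.0)]
6.3667
```

View pics/w3.png

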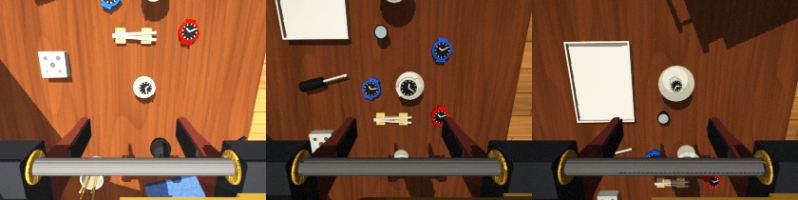

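```bash
sed -i 's/near=(c\["range_z"\]>0)&(np.hypot/near=(c["range_z"]>0)\&(h<.022)\&(np.hypot/; s/near=ok&(np.hypot/near=ok\&(P[...,2]<zs+.025)\&(np.hypot/' h.py
python3 - <<'E'
from h import *
for w,s,g in (("medium","small",(.646,-.22)),("large","medium",(.665,-.015)),("small","large",(.633,.195))):
    move_ptp([g[0],g[1],.27] ,quat(near_yaw(0))); servo_line([g[0],g[1],STH[s]+.10],rate=.2)
    c=capture("wrist"); cv2.imwrite(f"pics/c_{w}.png",c["image"]); np.savez(f"c_{w}.npz",**c)
    q,f,n,dz=fit_watch(c,w,g,STH[s]); st=fit_stand(c,s,g)
    print(w,np.round(q,4),f,n,dz,"stand",np.round(st[0],4),st[1:],"off",np.round(q[:2]-st[0],4))
    servo_line([g[0],g[1],.27],rate=.3)
    # draw the fit
    im=c["image"].copy(); D,L,W,H,B=DIM[w]; K,R,t=c["intrinsics"],c["R"],c["t"]
    def dr(pts,col):
        X=(np.array(pts)@R.T+t)@K.T; cv2.polylines(im,[np.int32(np.round(X[:,:2]/X[:,2:]))],True,col,1)
    co,si=np.cos(q[2]),np.sin(q[2])
    dr([[q[0]+a*co-b*si,q[1]+a*si+b*co,STH[s]+B] for a,b in ((L/2,W/2),(L/2,-W/2),(-L/2,-W/2),(-L/2,W/2))],(0,0,255))
    a=np.linspace(0,6.28,60); dr(np.c_[st[0][0]+STR[s]*np.cos(a),st[0][1]+STR[s]*np.sin(a),0*a+STH[s]],(0,255,0))
    x=(np.array([*q[:2],STH[s]])@R.T+t)@K.T; x=np.int32(x[:2]/x[2]); print(x)
    cv2.imwrite(f"pics/d_{w}.png",cv2.resize(im[max(x[1]-100,0):x[1]+100,max(x[0]-66,0):x[0]+66],(264,400),interpolation=cv2.INTER_CUBIC))
cv2.imwrite("pics/d3.png",np.hstack([cv2.imread(f"pics/d_{w}.png") for w in ("medium","large","small")]))
print(current_clock())
E
```

```text
medium [ 0.6545 -0.2264  2.8292] 0.012108771712397604 2352.0 -0.0005724524440896689 stand [ 0.6524 -0.228 ] (np.float64(0.03588748496858321), np.float64(3478.0)) off [0.0021 0.0015]
[288 217]
large [ 0.6672 -0.015   3.5526] 0.012215257168918883 3460.0 -0.0005966136691052393 stand [ 0.671  -0.0142] (np.float64(0.03271013909982905), np.float64(5582.0)) off [-0.0038 -0.0008]
[280 208]
small [0.635  0.1961 2.0774] 0.008188189600232303 1520.0 -0.0005654936047287396 stand [0.6358 0.1971] (np.float64(0.02948859395221142), np.float64(8372.0)) off [-0.0008 -0.001 ]
[280 207]
13.7
```

View pics/d3.png

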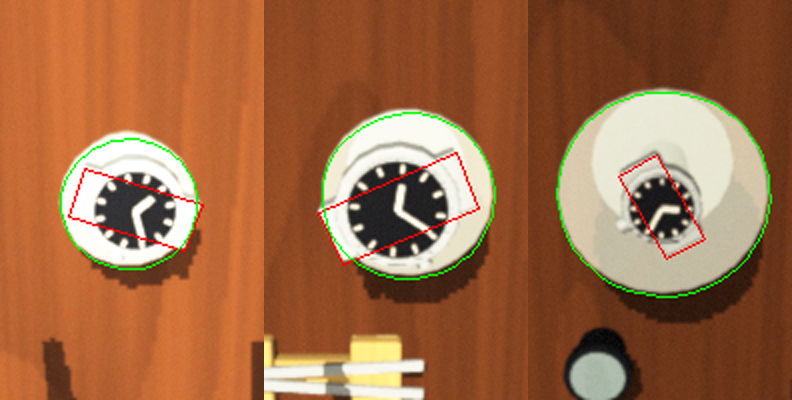

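```bash
cat >> h.py <<'E'
def pick(q,zs,L):
    yaw=near_yaw(q[2]); o=quat(yaw); move_gripper(min(L+.022,.088))
    move_ptp([q[0],q[1],zs+.06],o)
    hit=servo_line([q[0],q[1],zs+.0035],rate=.08,contact_N=6)
    print("pick contact",hit,np.round(current_position(),4)); z0=current_position()[2]-zs
    move_gripper(L-.008); print("gap",current_finger_gap(),"grip",current_grip_force())
    servo_line([q[0],q[1],zs+.07],rate=.12); print("lifted gap",current_finger_gap(),"t",current_clock()); return z0
def place(xy,zs,L,z0,yaw=None,via=.15):
    o=current_orientation() if yaw is None else quat(near_yaw(yaw)); p=current_position()
    servo_line([p[0],p[1],via],rate=.2); move_ptp([*xy,max(via,zs+.05)],o)
    servo_line([*xy,zs+z0+.012],o,rate=.15)
    hit=servo_line([*xy,zs+z0-.003],o,rate=.02,contact_N=2)
    print("place contact",hit,np.round(current_position(),4)); 
    move_gripper(L+.012); sleep(.2); servo_line([*xy,zs+.07],rate=.12); print("gap",current_finger_gap(),"t",current_clock())
E
python3 - <<'E'
from h import *
z0=pick([.635,.1961,2.0774],.060,.036)
place([.46,.185],.008,.036,z0)
p=[.46,.185]
move_ptp([*p,.15],quat(near_yaw(0))); c=capture("wrist"); np.savez("tray.npz",**c)
print([np.round(a,4) for a in fit_watch(c,"small",p,.008)]); cv2.imwrite("pics/tray.png",c["image"])
# empty large stand + close views of other two for the eye
move_ptp([.633,.195,.20],quat(near_yaw(0))); c=capture("wrist"); np.savez("ls.npz",**c); print(fit_stand(c,"large",(.633,.195)))
for w,x in (("medium",(288,217)),("large",(280,208))):
    im=cv2.imread(f"pics/c_{w}.png"); cv2.imwrite(f"pics/e_{w}.png",cv2.resize(im[x[1]-50:x[1]+50,x[0]-50:x[0]+50],(400,400),interpolation=cv2.INTER_CUBIC))
a=cv2.imread("pics/tray.png"); cv2.imwrite("pics/e.png",np.vstack([np.hstack([cv2.imread("pics/e_medium.png"),cv2.imread("pics/e_large.png")]),np.hstack([a[110:310,80:480],c["image"][110:310,80:480]])]))
print(current_clock())
E
```

```text
pick contact False [0.6353 0.1962 0.0637]
gap 0.035767873819967065 grip 30.000594556331635
lifted gap 0.0353114064669581 t 17.4
place contact True [0.46   0.185  0.0119]
gap 0.04812783759313625 t 21.3
[array([0.4602, 0.1841, 2.074 ]), np.float64(0.006), np.float64(1155.0), np.float64(-0.0006)]
(array([0.63588273, 0.19692068]), np.float64(0.02593483441515571), np.float64(6559.0))
23.15
```

View pics/e.png

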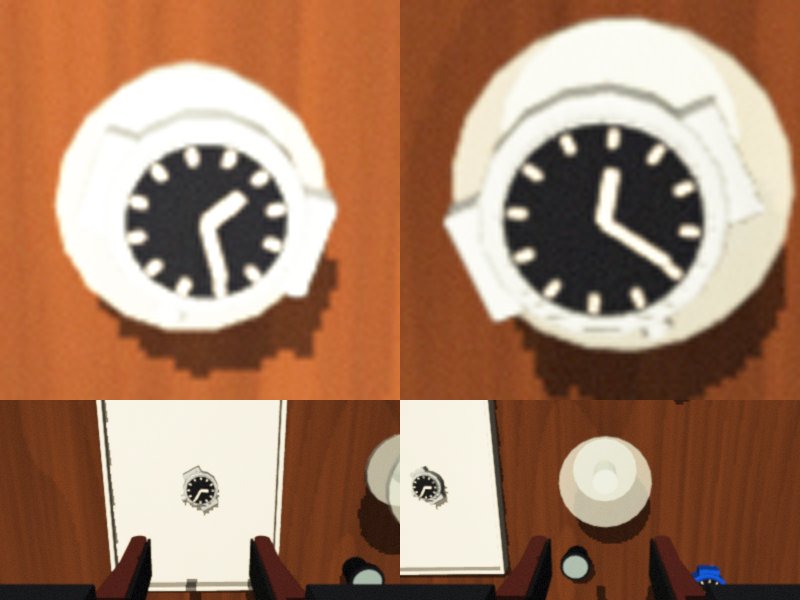

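```bash
python3 - <<'E'
from h import *
s=np.array([.6359,.1969])
z0=pick([.6672,-.015,3.5526],.048,.054)
place(s,.060,.054,z0)
servo_line([*s,.16],rate=.2); c=capture("wrist"); a=c["image"]
print([np.round(x,4) for x in fit_watch(c,"large",s,.060)], [np.round(x,4) for x in fit_stand(c,"large",s)])
m=np.array([.671,-.014]); move_ptp([*m,.19],quat(near_yaw(0))); c=capture("wrist")
print([np.round(x,4) for x in fit_stand(c,"medium",m)])
cv2.imwrite("pics/f.png",np.hstack([a[60:360,80:480],c["image"][60:360,80:480]]))
print(current_clock())
E
```

```text
pick contact False [ 0.6675 -0.0151  0.0516]
gap 0.053529385785124214 grip 30.000595450401306
lifted gap 0.053581282434953095 t 26.75
place contact True [0.6359 0.197  0.0639]
gap 0.06603140550770038 t 30.5
[array([0.6364, 0.1975, 0.4108]), np.float64(0.0117), np.float64(3480.0), np.float64(-0.0006)] [array([0.6362, 0.1973]), np.float64(0.0323), np.float64(8355.0)]
[array([ 0.671 , -0.0143]), np.float64(0.0298), np.float64(4216.0)]
31.7667
```

View pics/f.png

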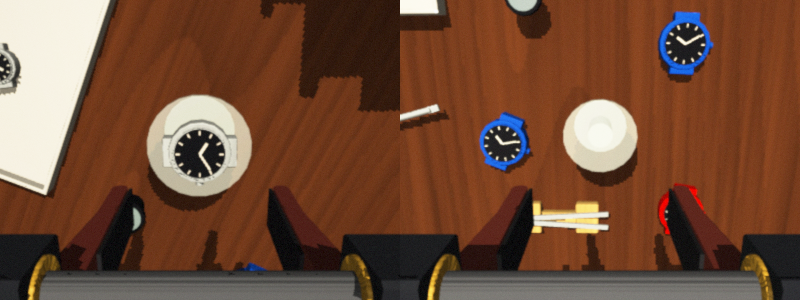

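The large watch lies level and centred on its stand (left half, 200,147), and the medium stand is empty (right half, 600,135). Next is the medium watch, then the small one.

```bash
python3 - <<'E'
from h import *
s=np.array([.671,-.0143])
z0=pick([.6545,-.2264,2.8292],.036,.045)
place(s,.048,.045,z0)
servo_line([*s,.16],rate=.2); c=capture("wrist"); a=c["image"]
print([np.round(x,4) for x in fit_watch(c,"medium",s,.048)], [np.round(x,4) for x in fit_stand(c,"medium",s)])
m=np.array([.6524,-.228])
for z in (.17,):
    move_ptp([*m,z],quat(near_yaw(0))); c=capture("wrist")
    print([np.round(x,4) for x in fit_stand(c,"small",m)])
b=c["image"].copy(); st=fit_stand(c,"small",m)[0]; t=np.linspace(0,6.28,60)
X=(np.c_[st[0]+.026*np.cos(t),st[1]+.026*np.sin(t),0*t+.036]@c["R"].T+c["t"])@c["intrinsics"].T
cv2.polylines(b,[np.int32(np.round(X[:,:2]/X[:,2:]))],True,(0,255,0),1)
cv2.imwrite("pics/g.png",np.hstack([a[60:360,80:480],b[60:360,80:480]]))
print(current_clock())
E
```

```text
pick contact False [ 0.6548 -0.2266  0.0397]
gap 0.04445259172350398 grip 30.000634789466858
lifted gap 0.04459401418368413 t 34.9667
place contact True [ 0.671  -0.0142  0.0519]
gap 0.05726471449889097 t 38.85
[array([ 0.6718, -0.0142, -0.3157]), np.float64(0.0107), np.float64(2220.0), np.float64(-0.0006)] [array([ 0.6706, -0.0142]), np.float64(0.033), np.float64(5088.0)]
[array([ 0.6523, -0.2282]), np.float64(0.0267), np.float64(2833.0)]
40.175
```

View pics/g.png

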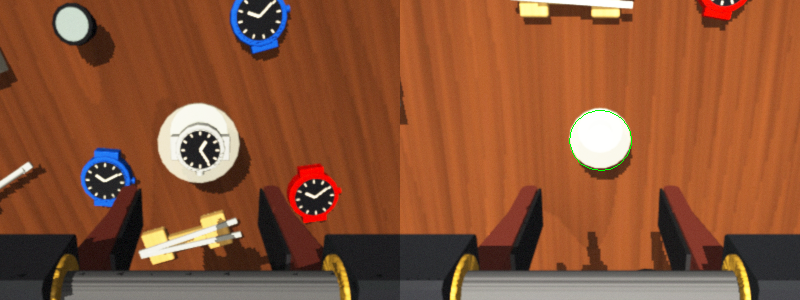

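The medium watch is centred on the medium stand (left half, 200,145). The fitted outline matches the empty small stand to within 1–2 mm (right half, 600,140).

```bash
python3 - <<'E'
from h import *
s=np.array([.6523,-.228])
z0=pick([.4602,.1845,2.0757],.008,.036)
place(s,.036,.036,z0,via=.17)
servo_line([*s,.15],rate=.2); c=capture("wrist"); a=c["image"]
print([np.round(x,4) for x in fit_watch(c,"small",s,.036)], [np.round(x,4) for x in fit_stand(c,"small",s)])
goto_joints([1.216,.359,1.51,0,1.272,-.115]); c=capture("top")
cv2.imwrite("pics/k.png",np.hstack([a[60:360,80:480],c["image"][80:380,100:500]]))
print(current_clock())
E
```

```text
pick contact False [0.4605 0.1845 0.0117]
gap 0.035210441898870966 grip 30.000735819339752
lifted gap 0.035217255653763734 t 44.1583
place contact True [ 0.6522 -0.228   0.0399]
gap 0.04794633311445328 t 49.3083
[array([ 0.6516, -0.2289,  2.0766]), np.float64(0.0085), np.float64(1383.0), np.float64(-0.0005)] [array([ 0.651 , -0.2278]), np.float64(0.0296), np.float64(3187.0)]
53.125
```

View pics/k.png

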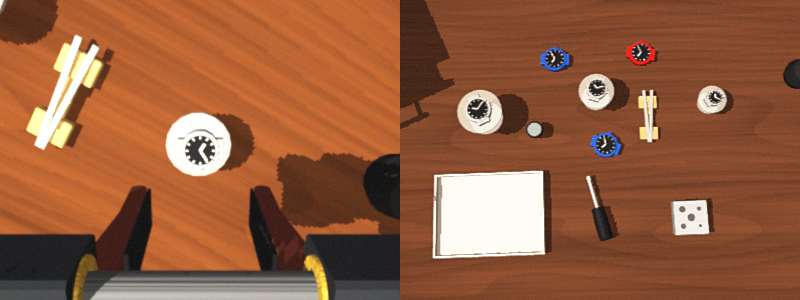

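All three watches sit on their own stands. The small one is at (198,147) in the left half, and the top view shows the tray empty and nothing else moved.

```bash
python3 -c "
from bench import *
print(close_job())"
```

```text
the job is handed in; nothing more can be done
None
```

The job is handed in: each watch lies dial up and released on the stand of its own size, within about 2 mm of centre by camera, with about 53 s on the clock at the last check; the verdict was not reported back.

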